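# Swipe the socket strip off, but not the gas alarm

## Task

The kitchen is closing: go along the row of red rocker switches on the socket strip with your fingertips in one low pass and switch the sockets off by pressing down the front half of each switch, but hop over the switch of the socket that holds the gas alarm, for that one must stay on. Touch the switches lightly, keep the fingertips within about 3 cm of the strip from the first switch to the last, and leave everything that is plugged in, and the things around the strip, where they are.

Things in the scene. Friction and masses are not known exactly. Their poses are not given: they have to be found in the camera images.
- strip: White socket strip, fixed: 104 mm wide (its x), 336 mm long (its y), top 38 mm above the worktop. Origin: centre of its underside; +x to its rear, away from the robot, +y along the row to its left end, z up. Sockets 1 to 5 from the left at y = +124, +62, 0, -62, -124 mm, each with a plugged-in device up to 54 mm wide, 40 mm high over the top. Its front edge, x = -52 mm, may be overhung.
- socket_line (a point): Middle of the line of sockets, on the strip's top, 20 mm behind its centre (strip x = +20 mm). Socket 3 is here.
- pivot_line (a point): Middle of the line of switches, 40 mm above the worktop, at strip x = -30 mm: the middle switch's pivot; the other switches lie on this line beside their sockets, each 34 mm long along the row and 28 mm across (strip x = -44 to -16 mm). Their ends are bevelled at 27 degrees over the last 10 mm, so a fingertip can slide up on to a raised half from either side.
- front_edge (a point): Middle of the switches' front edge when off, 40 mm above the worktop, strip x = -44 mm. Switched on, this edge stands 4 mm higher (44 mm); pushed below 42 mm it snaps over to off (white-dotted front half level at 40 mm, rear edge up at 44 mm). Press with a fingertip that stays in front of the pivot line: one laid flat over both halves cannot tip a switch.
- switch_1 (a joint): Rocker switch of socket 1 (leftmost). 0 = on (rear half pressed, front half raised), 0.30 rad = off (front half pressed level, rear half raised). Over-centre: past 0.15 it snaps on to the nearer stop by itself and stays; tipping it takes about 2 N on the front edge.
- switch_2 (a joint): Rocker switch of socket 2 (second from the left). 0 = on (rear half pressed, front half raised), 0.30 rad = off (front half pressed level, rear half raised). Over-centre: past 0.15 it snaps on to the nearer stop by itself and stays; tipping it takes about 2 N on the front edge.
- switch_3 (a joint): Rocker switch of socket 3 (middle). 0 = on (rear half pressed, front half raised), 0.30 rad = off (front half pressed level, rear half raised). Over-centre: past 0.15 it snaps on to the nearer stop by itself and stays; tipping it takes about 2 N on the front edge.
- switch_4 (a joint): Rocker switch of socket 4 (second from the right). 0 = on (rear half pressed, front half raised), 0.30 rad = off (front half pressed level, rear half raised). Over-centre: past 0.15 it snaps on to the nearer stop by itself and stays; tipping it takes about 2 N on the front edge.
- switch_5 (a joint): Rocker switch of socket 5 (rightmost). 0 = on (rear half pressed, front half raised), 0.30 rad = off (front half pressed level, rear half raised). Over-centre: past 0.15 it snaps on to the nearer stop by itself and stays; tipping it takes about 2 N on the front edge.
- gas_alarm: The gas alarm: white rounded block 50 x 54 mm with a raised round slotted grille on top and a green lamp, 38 mm high over the strip's top. It sits in one of the five sockets, a different one each time; the switch in front of it stays on. Not to be touched. It weighs little and only rests in its socket. Origin: centre of the underside of its round foot, 17 mm below the top of the strip.
- charger_black: Black phone charger, 36 x 40 mm, 38 mm high over the strip. Not to be touched. It weighs little and only rests in its socket. Origin: centre of the underside of its round foot, 17 mm below the top of the strip.
- charger_grey: Grey phone charger, 36 x 40 mm, 38 mm high over the strip. Not to be touched. It weighs little and only rests in its socket. Origin: centre of the underside of its round foot, 17 mm below the top of the strip.
- night_light: Night light with an amber dome, 44 mm across, 36 mm high over the strip. Not to be touched. It weighs little and only rests in its socket. Origin: centre of the underside of its round foot, 17 mm below the top of the strip.
- adapter: Round grey plug-in adapter with a socket on top, 47 mm across, 37 mm high over the strip. Not to be touched. It weighs little and only rests in its socket. Origin: centre of the underside of its round foot, 17 mm below the top of the strip.
- mug: The nearer of two orange mugs, 81 mm across, 113 mm with its handle, 101 mm high, stands behind and to the right of the strip; origin at the centre of its underside. Leave alone.
- teaspoon: Metal teaspoon, 130 x 26 x 11 mm, lies left of the strip; origin at its underside. Leave alone.
- notepad: Black notepad, 148 x 110 x 16 mm, lies right of the strip; origin at its underside. Leave alone.
- pen: White pen with red ends, 145 mm long, lies on the notepad; origin at its underside. Leave alone.

How it is judged:
By the outcome, as a careful person would: the job done as asked, in the order asked, and still so for the second after the job is handed in, with the robot touching nothing.
It also fails if it takes over 45 s, if anything falls off the work surface, if the arm or the gripper's body presses on something with over 40 N, if the wrist force passes 120 N, or if a joint passes its speed limit or range.

## Robot

A 7-joint arm with a two-finger parallel gripper is mounted at the origin on a cart in front of the work surface, level with it; the furniture and walls round the work are solid. World frame = base frame: x ahead of the robot, y to its left, z up, the work surface at z = 0. Lengths are in m, angles in degrees, forces in N, time in s.
With the tool pointing down it reaches from about 0.425 to 0.875 m from the base axis. Payload 4.7 kg.
Tool frame: the origin (TCP) lies between the finger pads; the fingertips stand 17 mm ahead of it and the grasp point (between the pads) lies 2 mm behind it; z points along the fingers, y is the line along which they close (so a half turn about z gives the same grasp; the last joint's range is limited). The gripper opens to 87 mm and grips with 3 to 60 N. Pads are 19 mm wide; open, the fingers measure 117 mm over their backs; the gripper's body (75 mm by 190 mm) begins 51 mm behind the grasp point.
Start: joints at [64.406, 18.392, -4.016, 83.108, 1.295, 78.541, -3.26], TCP at [0.289, -0.582, 0.24] pointing down, gripper open.
Joint ranges: [-163.93, 163.93], [-17.29, 119.83], [-79.2, 71.16], [3.27, 140.29], [-89.18, 269.18], [5.43, 117.66], [-154.24, 154.24]. Speed limits (degrees/s): [147.25, 147.25, 180, 180, 180, 180, 180].

## Interface

Orientations are given as [roll, pitch, yaw] about the fixed x, y, z axes, in that order (R = Rz(yaw) Ry(pitch) Rx(roll)).
In Python, from cell import env, cams gives the robot as it stands.
- The arm moves only by the shell command python3 -m pendant 'ROWS' [FORCE]. ROWS is JSON, a list of rows, each an object of numbers: "tx", "ty", "tz": the shift along the tool's x, y, z each as a share of 0.05 m, from -1 to 1; "spin": the turn about the tool's z as a share of 4 degrees, from -1 to 1; "claw": the closure, from 0 (fully open) to 1 (shut). A call has 1 to 10 rows; each row shifts and turns the commanded pose from where the row before left it, along the tool's axes as they then stand; what a row does not reach is not made up. A row lasts 1/8 s, in which the tool goes at most 62.5 mm and 10.7 degrees, less where a joint would pass 70% of its speed; a pose out of reach is approached as far as the arm can. A call with a number of a shift or a turn outside -1 to 1 is refused whole. A call with a gripper value outside its range is refused whole. The fingers move at their own pace and stop on an object; FORCE is the grip in N (left out, the last holds). Time passes only in rows, so rows that do not move let the fingers close. It gives the time, the measured TCP pose, the force, the opening and the grip force at its end, in the units of the state.
- env.get_obs(): the state, without advancing time (a new reading comes with each control period).
- cams.read_camera(name): name is "scene" or "top" or "wrist"; returns the picture (400x640x3 uint8, red, green, blue); there is no depth.
- cams.camera_info(name): a dict with "fx", "fy", "cx", "cy" (pixels), "rvec" (rotation vector, rad) and "tvec" (3), from world to camera coordinates, as OpenCV has them. Camera axes: x right, y down, z forward; pixel columns grow to the right and rows downward; lengths in m; the calibration is good to about 2 mm. A picture is of the moment at which its call begins: read the wrist's pose just before it. camera_info takes no time and is no camera call; for the wrist camera it gives the pose at the moment of the call.
- env.sign_off(): hands the job in; it is judged then, once.
The state is a dict: "time_s": time; "qpos": joint angles; "joint_velocities": joint speeds; "effort": joint torques, N m; "tool_pos": TCP position; "tool_rot": TCP orientation; "force": force on the tool from outside, world axes, zero at the start; "wrist_torque": the same for the moment, N m; "grip_width": finger opening in m; "grasp_force": force on a finger pad.
Only numpy, scipy, OpenCV 4.12 (cv2) and the standard library are available. Lean on these libraries where they do the work, as an engineer would, in place of code of your own. Each camera call takes 0.05 s, during which the arm holds its last target. There are 200 camera calls.

## Working session

There is one attempt and no reset: what is moved stays moved. The work goes in short steps, Python scripts to look and compute and a shell command to move; the robot and the scene stay as the last step left them, time stands still between calls to the robot, and variables do not carry over. Pictures are saved under pics/ and viewed, at most 10 in all, crops included, and the job is handed in when it is done.

```bash
mkdir -p pics
python3 - <<'E'
from cell import env,cams
import cv2
o=env.get_obs();print(o)
for n in("scene","top"):
    im=cams.read_camera(n);cv2.imwrite(f"pics/{n}0.png",im[:,:,::-1]);print(n,cams.camera_info(n))
E
```

```text
{'time_s': 0.0, 'qpos': array([64.40707753, 18.43953364, -4.01535366, 83.17484979,  1.29448293,
       78.53868554, -3.26229712]), 'joint_velocities': array([-0.04377892,  0.03126415, -0.01395462,  0.01399564,  0.044984  ,
        0.02312743, -0.04457488]), 'effort': array([-6.54580867e-05, -4.91294789e+01, -4.04130695e-01, -3.12522089e+01,
       -6.39413833e-02,  4.38973715e-02,  1.72577943e-04]), 'tool_pos': array([ 0.28875202, -0.58177382,  0.23845652]), 'tool_rot': array([-1.79892142e+02,  5.18916975e-03,  2.64001068e+01]), 'force': array([ 0.50927642, -0.14607882,  0.36164404]), 'wrist_torque': array([-0.01528344, -0.00617661, -0.03465665]), 'grasp_force': 0.0, 'grip_width': 0.08736203319788843}
scene {'fx': 467.26713344127535, 'fy': 467.26713344127535, 'cx': 320.2862468224227, 'cy': 196.1124257629339, 'rvec': array([ 0.79344053, -2.43710987,  1.2169726 ]), 'tvec': array([0.41062263, 0.25276364, 1.07878846])}
top {'fx': 363.0535870402477, 'fy': 363.0535870402477, 'cx': 321.2866137631115, 'cy': 197.09767866900432, 'rvec': array([ 2.13935744, -2.10936634,  0.15575636]), 'tvec': array([-0.04626319,  0.54270715,  0.92204007])}
```

View pics/top0.png

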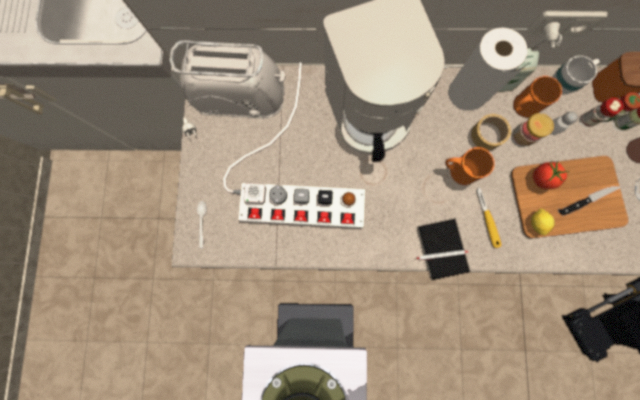

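View pics/scene0.png

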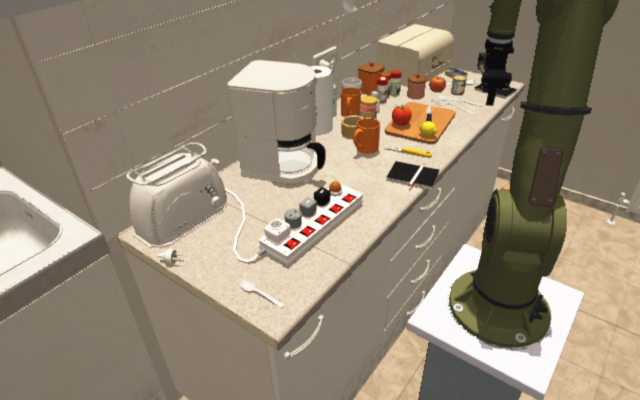

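The leftmost device (top view about (254,192)) looks like the white alarm block. The red switches sit at about (255,213) to (347,218). I'll measure them and zoom in to check.

```bash
cat > h.py <<'E'
import numpy as np,cv2
from cell import env,cams
def ray(n,uv,z,info=None):
    i=info or cams.camera_info(n);R=cv2.Rodrigues(i['rvec'])[0];c=-R.T@i['tvec']
    uv=np.atleast_2d(uv).astype(float)
    d=np.c_[(uv[:,0]-i['cx'])/i['fx'],(uv[:,1]-i['cy'])/i['fy'],np.ones(len(uv))]@R
    return c+d*((z-c[2])/d[:,2])[:,None]
def reds(im,amin):
    h=cv2.cvtColor(im,cv2.COLOR_RGB2HSV)
    m=((h[...,0]<6)|(h[...,0]>174))&(h[...,1]>190)&(h[...,2]>90)
    n,l,s,c=cv2.connectedComponentsWithStats(m.astype(np.uint8))
    return [(c[k],s[k]) for k in range(1,n) if s[k][4]>amin]
E
python3 - <<'E'
from h import *
for n,box in(("top",(230,200,375,232)),("scene",(270,180,370,260))):
    im=cv2.imread(f"pics/{n}0.png")[:,:,::-1]
    for c,s in reds(im,15):
        if box[0]<c[0]<box[2] and box[1]<c[1]<box[3]: print(n,c.round(1),s,ray(n,c,.042).round(4))
a=cv2.resize(cv2.imread("pics/top0.png")[170:240,225:385],None,fx=5,fy=5,interpolation=2)
cv2.imwrite("pics/c1.png",a)
E
```

```text
top [254.3 212.5] [250 209   9   9  47] [[0.4999 0.1394 0.042 ]]
top [277.7 213.9] [273 211   9   8  46] [[0.4971 0.0767 0.042 ]]
top [300.7 215.2] [296 212  10   8  45] [[0.4944 0.0154 0.042 ]]
top [323.8 216.7] [319 213  10   9  49] [[ 0.4913 -0.0461  0.042 ]]
top [347.1 218. ] [343 215   9   8  42] [[ 0.4887 -0.1076  0.042 ]]
scene [348.2 197.7] [344 195  11   7  38] [[ 0.4852 -0.1005  0.042 ]]
scene [335.6 208.2] [331 205  11   7  43] [[ 0.4866 -0.0392  0.042 ]]
scene [321.3 219.3] [317 216  11   8  44] [[0.4901 0.0237 0.042 ]]
scene [307.3 230.7] [302 227  12   9  52] [[0.4921 0.0834 0.042 ]]
scene [291.9 243.2] [287 240  12   9  56] [[0.4943 0.1453 0.042 ]]
```

View pics/c1.png

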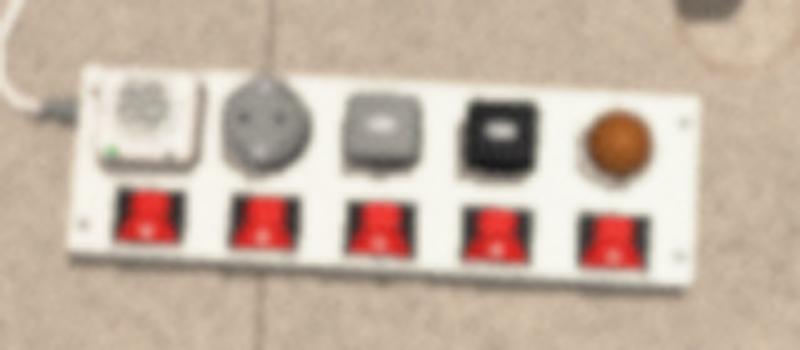

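The alarm (green lamp) is in socket 1, on the far left, so switches 5 to 2 go off and switch 1 is hopped. First I align the yaw and close the fingers.

```bash
python3 -m pendant '[{"spin":1,"claw":1},{"spin":1,"claw":1},{"spin":1,"claw":1},{"spin":1,"claw":1},{"spin":1,"claw":1},{"spin":1,"claw":1},{"spin":1,"claw":1},{"spin":0.25,"claw":1},{"tx":1,"claw":1},{"tx":1,"claw":1}]' 10
cat >> h.py <<'E'
def to(p):
    from scipy.spatial.transform import Rotation as R
    o=env.get_obs();T=R.from_euler('xyz',o['tool_rot'],degrees=True)
    print(o['time_s'],o['tool_pos'].round(4),o['tool_rot'].round(2),o['force'].round(2),'units',(T.inv().apply(np.array(p)-o['tool_pos'])/.05).round(3))
E
python3 -c "
from h import *
to([.45,-.02,.24])"
```

```text
0.1 [ 0.2888 -0.5818  0.2386] [-1.799e+02  1.000e-02  2.641e+01] [ 0.43 -0.15 -0.03] units [ 7.885 -8.63  -0.015]invalid input at $[0]: expected keys tx, ty, tz, spin, claw
```

```bash
python3 -m pendant '[{"tx":0,"ty":0,"tz":0,"spin":1,"claw":1},{"tx":0,"ty":0,"tz":0,"spin":1,"claw":1},{"tx":0,"ty":0,"tz":0,"spin":1,"claw":1},{"tx":0,"ty":0,"tz":0,"spin":1,"claw":1},{"tx":0,"ty":0,"tz":0,"spin":1,"claw":1},{"tx":0,"ty":0,"tz":0,"spin":1,"claw":1},{"tx":0,"ty":0,"tz":0,"spin":1,"claw":1},{"tx":0,"ty":0,"tz":0,"spin":0.25,"claw":1},{"tx":1,"ty":0,"tz":0,"spin":0,"claw":1},{"tx":1,"ty":0,"tz":0,"spin":0,"claw":1}]' 10
python3 -c "
from h import *
to([.45,-.02,.24])"
```

```text
time_s: 1.35
tool_pos: [0.3893, -0.5872, 0.2397]
tool_rot: [180.0, -0.0, -2.7]
force: [-0.0, -0.4, 0.5]
grip_width: 0.0016
grasp_force: 0.0
1.35 [ 0.3893 -0.5872  0.2397] [179.98  -0.    -2.66] [-0.05 -0.41  0.53] units [ 6.8600e-01 -1.1388e+01 -1.0000e-02]
```

```bash
python3 -m pendant '[{"tx":0.7,"ty":-1,"tz":0,"spin":0,"claw":1},{"tx":0,"ty":-1,"tz":0,"spin":0,"claw":1},{"tx":0,"ty":-1,"tz":0,"spin":0,"claw":1},{"tx":0,"ty":-1,"tz":0,"spin":0,"claw":1},{"tx":0,"ty":-1,"tz":0,"spin":0,"claw":1},{"tx":0,"ty":-1,"tz":0,"spin":0,"claw":1},{"tx":0,"ty":-1,"tz":0,"spin":0,"claw":1},{"tx":0,"ty":-1,"tz":0,"spin":0,"claw":1},{"tx":0,"ty":-1,"tz":0,"spin":0,"claw":1},{"tx":0,"ty":-1,"tz":0,"spin":0,"claw":1}]'
python3 -m pendant '[{"tx":0,"ty":-0.8,"tz":0,"spin":0,"claw":1},{"tx":0,"ty":0,"tz":0,"spin":0,"claw":1},{"tx":0,"ty":0,"tz":0,"spin":0,"claw":1}]'
python3 - <<'E'
from h import *
to([.479,-.16,.1])
info=cams.camera_info("wrist");im=cams.read_camera("wrist");cv2.imwrite("pics/w1.png",im[:,:,::-1])
for c,s in reds(im,60): print(c.round(1),s,ray("wrist",c,.042,info).round(4), ray("wrist",[[s[0],s[1]],[s[0]+s[2],s[1]+s[3]]],.042,info).round(4).tolist())
E
```

```text
time_s: 2.6
tool_pos: [0.4463, -0.0872, 0.2396]
tool_rot: [180.0, -0.0, -2.6]
force: [0.5, 0.6, 0.5]
grip_width: 0.0003
grasp_force: 0.0
time_s: 2.98
tool_pos: [0.4482, -0.0497, 0.2395]
tool_rot: [180.0, 0.0, -2.6]
force: [0.1, -0.7, 0.2]
grip_width: 0.0006
grasp_force: 0.0
2.975 [ 0.4482 -0.0497  0.2395] [179.95   0.    -2.6 ] [ 0.12 -0.74  0.2 ] units [0.715 2.174 2.792]
[144.7 145.3] [131 131  31  27 536] [[0.4977 0.1382 0.042 ]] [[0.5131, 0.1494, 0.042], [0.4834, 0.1224, 0.042]]
[202.3 145.2] [188 131  32  27 546] [[0.4951 0.0768 0.042 ]] [[0.5104, 0.0895, 0.042], [0.4806, 0.0599, 0.042]]
[259.8 144.9] [245 131  31  27 535] [[0.4926 0.0155 0.042 ]] [[0.5078, 0.0296, 0.042], [0.4779, -0.0005, 0.042]]
[317.3 144.6] [302 131  31  27 508] [[ 0.4902 -0.0457  0.042 ]] [[0.5051, -0.0304, 0.042], [0.4752, -0.062, 0.042]]
[374.9 144.4] [359 131  31  26 511] [[ 0.4876 -0.1072  0.042 ]] [[0.5024, -0.0903, 0.042], [0.4735, -0.1234, 0.042]]
```

View pics/w1.png

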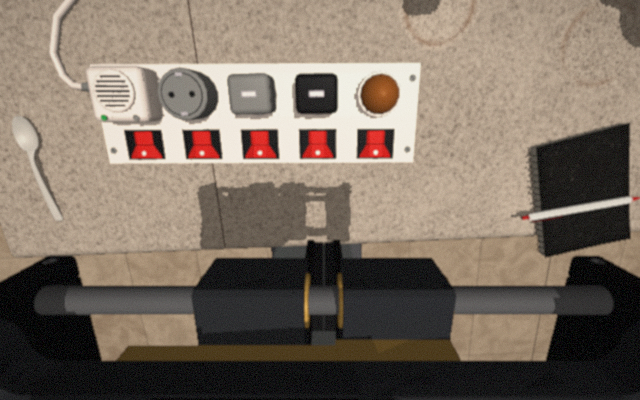

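The wrist view shows the switches at about (145,145) to (375,144), and the green lamp on the far-left block at (104,118). Next I move above the right end, then lower.

```bash
python3 -c "
from h import *
to([.471,-.147,.09])"
python3 -m pendant '[{"tx":0.25,"ty":1,"tz":0,"spin":0,"claw":1},{"tx":0.3,"ty":0.92,"tz":0,"spin":0,"claw":1},{"tx":0,"ty":0,"tz":1,"spin":0,"claw":1},{"tx":0,"ty":0,"tz":1,"spin":0,"claw":1},{"tx":0,"ty":0,"tz":0.98,"spin":0,"claw":1},{"tx":0,"ty":0,"tz":0,"spin":0,"claw":1},{"tx":0,"ty":0,"tz":0,"spin":0,"claw":1}]'
python3 -c "
from h import *
to([.471,-.147,.0575])"
```

```text
3.025 [ 0.4482 -0.0501  0.2394] [ 1.7997e+02  1.0000e-02 -2.6700e+00] [-0.33 -0.19 -0.06] units [0.546 1.913 2.99 ]
time_s: 3.9
tool_pos: [0.4725, -0.1471, 0.0921]
tool_rot: [180.0, -0.1, -2.7]
force: [0.7, 0.2, 1.5]
grip_width: 0.0004
grasp_force: 0.0
3.9 [ 0.4725 -0.1471  0.0921] [ 1.7996e+02 -1.2000e-01 -2.6700e+00] [0.69 0.22 1.52] units [-0.032 -0.002  0.693]
```

```bash
python3 -m pendant '[{"tx":-0.02,"ty":0,"tz":0.3,"spin":0,"claw":1},{"tx":0,"ty":0,"tz":0.2,"spin":0,"claw":1},{"tx":0,"ty":0,"tz":0.1,"spin":0,"claw":1},{"tx":0,"ty":0,"tz":0,"spin":0,"claw":1},{"tx":0,"ty":0,"tz":0,"spin":0,"claw":1},{"tx":0,"ty":0,"tz":0,"spin":0,"claw":1}]'
python3 - <<'E'
from h import *
to([.471,-.147,.058])
im=cams.read_camera("wrist");cv2.imwrite("pics/w2.png",im[:,:,::-1])
E
```

```text
time_s: 4.65
tool_pos: [0.4708, -0.1461, 0.0609]
tool_rot: [180.0, -0.0, -2.6]
force: [0.2, -0.9, -0.0]
grip_width: 0.0003
grasp_force: 0.0
4.65 [ 0.4708 -0.1461  0.0609] [ 1.7998e+02 -4.0000e-02 -2.5900e+00] [ 0.21 -0.92 -0.04] units [0.005 0.018 0.058]
```

View pics/w2.png

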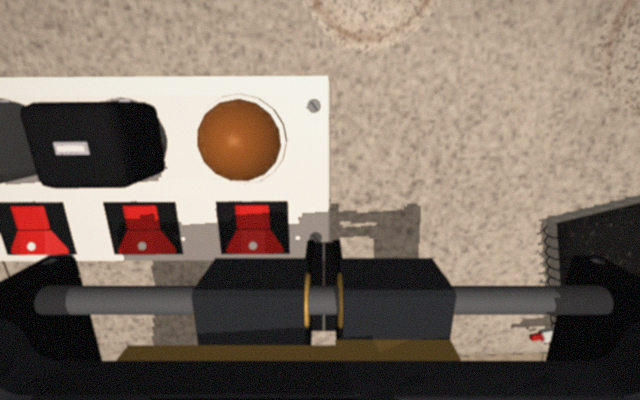

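The tip is beside switch 5, with its rear edge in front of the pivot line. I lower to about 41 mm and slide over switch 5.

```bash
python3 -m pendant '[{"tx":0,"ty":0,"tz":0.055,"spin":0,"claw":1},{"tx":0,"ty":0,"tz":0,"spin":0,"claw":1},{"tx":0,"ty":-0.12,"tz":0,"spin":0,"claw":1},{"tx":0,"ty":-0.12,"tz":0,"spin":0,"claw":1}]'
python3 -m pendant '[{"tx":0,"ty":-0.12,"tz":0,"spin":0,"claw":1},{"tx":0,"ty":-0.12,"tz":0,"spin":0,"claw":1}]'
python3 -m pendant '[{"tx":0,"ty":-0.12,"tz":0,"spin":0,"claw":1},{"tx":0,"ty":-0.12,"tz":0,"spin":0,"claw":1}]'
python3 -m pendant '[{"tx":0,"ty":-0.12,"tz":0,"spin":0,"claw":1},{"tx":0,"ty":-0.12,"tz":0,"spin":0,"claw":1},{"tx":0,"ty":0,"tz":0,"spin":0,"claw":1}]'
python3 - <<'E'
from h import *
to([.472,-.107,.058])
im=cams.read_camera("scene");cv2.imwrite("pics/s2.png",cv2.resize(im[180:270,250:380,::-1],None,fx=4,fy=4,interpolation=2))
im=cams.read_camera("wrist");cv2.imwrite("pics/w3.png",im[:,:,::-1])
E
```

```text
time_s: 5.2
tool_pos: [0.4711, -0.1334, 0.0578]
tool_rot: [-180.0, -0.0, -2.6]
force: [-0.2, 0.0, 0.6]
grip_width: 0.0007
grasp_force: 0.0
time_s: 5.45
tool_pos: [0.4718, -0.1224, 0.0581]
tool_rot: [179.9, -0.0, -2.6]
force: [-0.7, -1.6, 1.0]
grip_width: 0.0002
grasp_force: 1.2
time_s: 5.7
tool_pos: [0.472, -0.1091, 0.0577]
tool_rot: [-180.0, 0.0, -2.6]
force: [0.8, 0.5, -0.2]
grip_width: 0.0005
grasp_force: 0.0
time_s: 6.08
tool_pos: [0.4727, -0.0974, 0.0578]
tool_rot: [-180.0, 0.0, -2.5]
force: [0.9, 0.5, -0.7]
grip_width: 0.0005
grasp_force: 0.0
6.075 [ 0.4727 -0.0974  0.0578] [-179.99    0.     -2.54] [ 0.91  0.52 -0.73] units [-0.005  0.193 -0.005]
```

View pics/w3.png

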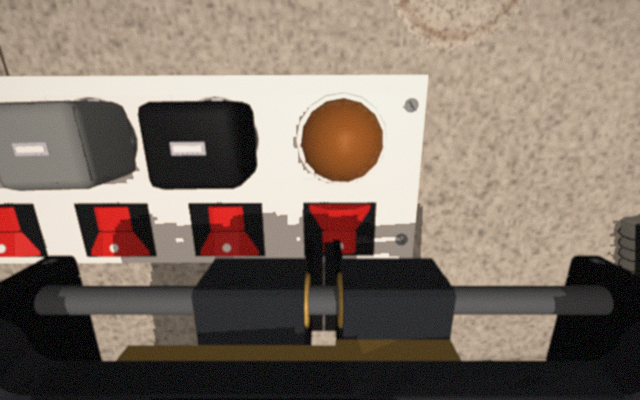

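Switch 5 at (340,225) has flipped, with its trapezoid reversed and little force. I continue over 4 and 3.

```bash
for k in 1; do python3 -m pendant '[{"tx":0,"ty":-0.12,"tz":0,"spin":0,"claw":1},{"tx":0,"ty":-0.12,"tz":0,"spin":0,"claw":1},{"tx":0,"ty":-0.12,"tz":0,"spin":0,"claw":1},{"tx":0,"ty":-0.12,"tz":0,"spin":0,"claw":1},{"tx":0,"ty":-0.12,"tz":0,"spin":0,"claw":1},{"tx":0,"ty":-0.12,"tz":0,"spin":0,"claw":1},{"tx":0,"ty":-0.12,"tz":0,"spin":0,"claw":1},{"tx":0,"ty":-0.12,"tz":0,"spin":0,"claw":1},{"tx":0,"ty":-0.12,"tz":0,"spin":0,"claw":1},{"tx":0,"ty":-0.12,"tz":0,"spin":0,"claw":1}]'; done
python3 -m pendant '[{"tx":0,"ty":-0.12,"tz":0,"spin":0,"claw":1},{"tx":0,"ty":-0.12,"tz":0,"spin":0,"claw":1},{"tx":0,"ty":-0.12,"tz":0,"spin":0,"claw":1},{"tx":0,"ty":-0.12,"tz":0,"spin":0,"claw":1},{"tx":0,"ty":-0.12,"tz":0,"spin":0,"claw":1},{"tx":0,"ty":-0.12,"tz":0,"spin":0,"claw":1},{"tx":0,"ty":-0.12,"tz":0,"spin":0,"claw":1},{"tx":0,"ty":-0.12,"tz":0,"spin":0,"claw":1},{"tx":0,"ty":-0.12,"tz":0,"spin":0,"claw":1},{"tx":0,"ty":-0.12,"tz":0,"spin":0,"claw":1}]'
python3 -c "
from h import *
to([.4803,.0775,.058])"
```

```text
time_s: 7.42
tool_pos: [0.4753, -0.0375, 0.0577]
tool_rot: [-180.0, 0.0, -2.6]
force: [0.3, -0.3, -0.6]
grip_width: 0.0004
grasp_force: 0.0
time_s: 8.68
tool_pos: [0.478, 0.0225, 0.0577]
tool_rot: [-180.0, 0.0, -2.6]
force: [0.1, 0.6, 0.2]
grip_width: 0.0009
grasp_force: 0.0
8.675 [0.478  0.0225 0.0577] [-1.7999e+02  1.0000e-02 -2.5800e+00] [0.15 0.59 0.2 ] units [-0.004 -1.101 -0.006]
```

```bash
python3 -m pendant '[{"tx":0,"ty":-0.12,"tz":0,"spin":0,"claw":1},{"tx":0,"ty":-0.12,"tz":0,"spin":0,"claw":1},{"tx":0,"ty":-0.12,"tz":0,"spin":0,"claw":1},{"tx":0,"ty":-0.12,"tz":0,"spin":0,"claw":1},{"tx":0,"ty":-0.12,"tz":0,"spin":0,"claw":1},{"tx":0,"ty":-0.12,"tz":0,"spin":0,"claw":1},{"tx":0,"ty":-0.12,"tz":0,"spin":0,"claw":1},{"tx":0,"ty":-0.12,"tz":0,"spin":0,"claw":1},{"tx":0,"ty":-0.12,"tz":0,"spin":0,"claw":1},{"tx":0,"ty":0,"tz":0,"spin":0,"claw":1}]'
python3 - <<'E'
from h import *
to([.4803,.0775,.058])
im=cams.read_camera("wrist");cv2.imwrite("pics/w4.png",im[:,:,::-1])
E
```

```text
time_s: 9.93
tool_pos: [0.4805, 0.0767, 0.0578]
tool_rot: [-180.0, -0.0, -2.5]
force: [0.8, -0.4, -0.8]
grip_width: 0.0003
grasp_force: 0.0
9.925 [0.4805 0.0767 0.0578] [-179.97   -0.     -2.53] [ 0.78 -0.39 -0.82] units [-0.004 -0.015 -0.005]
```

View pics/w4.png

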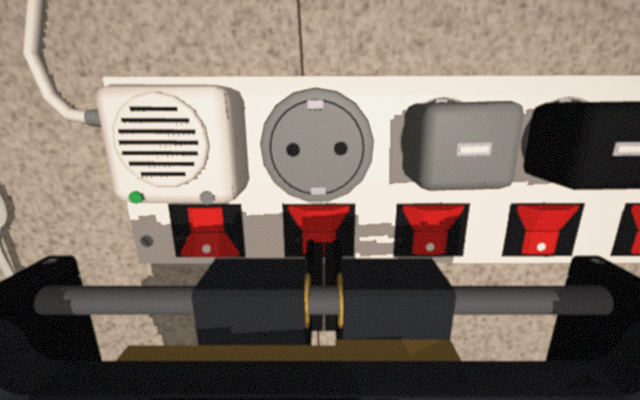

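Switches 2 (318,225), 3 (432,230) and 4 (542,230) are off, and switch 1 (207,230) is still on. Now I hop over switch 1 low, then lift away.

```bash
python3 -m pendant '[{"tx":0,"ty":0,"tz":-0.16,"spin":0,"claw":1},{"tx":0,"ty":0,"tz":-0.16,"spin":0,"claw":1},{"tx":0,"ty":-0.3,"tz":0,"spin":0,"claw":1},{"tx":0,"ty":-0.3,"tz":0,"spin":0,"claw":1},{"tx":0,"ty":-0.3,"tz":0,"spin":0,"claw":1},{"tx":0,"ty":-0.3,"tz":0,"spin":0,"claw":1},{"tx":0,"ty":-0.3,"tz":0,"spin":0,"claw":1},{"tx":0,"ty":-0.3,"tz":0,"spin":0,"claw":1},{"tx":0,"ty":-0.2,"tz":0,"spin":0,"claw":1},{"tx":0,"ty":0,"tz":0,"spin":0,"claw":1}]'
python3 -m pendant '[{"tx":0,"ty":0,"tz":-0.5,"spin":0,"claw":1},{"tx":0,"ty":0,"tz":-1,"spin":0,"claw":1},{"tx":0,"ty":0,"tz":-1,"spin":0,"claw":1},{"tx":0,"ty":0,"tz":-0.5,"spin":0,"claw":1},{"tx":-0.4,"ty":1,"tz":0,"spin":0,"claw":1},{"tx":-0.4,"ty":1,"tz":0,"spin":0,"claw":1},{"tx":0,"ty":0.5,"tz":0,"spin":0,"claw":1},{"tx":0,"ty":0,"tz":0,"spin":0,"claw":1},{"tx":0,"ty":0,"tz":0,"spin":0,"claw":1}]'
python3 - <<'E'
from h import *
im=cams.read_camera("wrist");cv2.imwrite("pics/w5.png",im[:,:,::-1])
E
```

```text
time_s: 11.22
tool_pos: [0.485, 0.1766, 0.0738]
tool_rot: [-180.0, 0.0, -2.5]
force: [0.3, 0.4, 0.2]
grip_width: 0.0006
grasp_force: 0.0
time_s: 12.35
tool_pos: [0.4395, 0.0534, 0.2239]
tool_rot: [-180.0, -0.0, -2.6]
force: [-0.7, 0.1, 0.8]
grip_width: 0.0005
grasp_force: 0.0
```

View pics/w5.png

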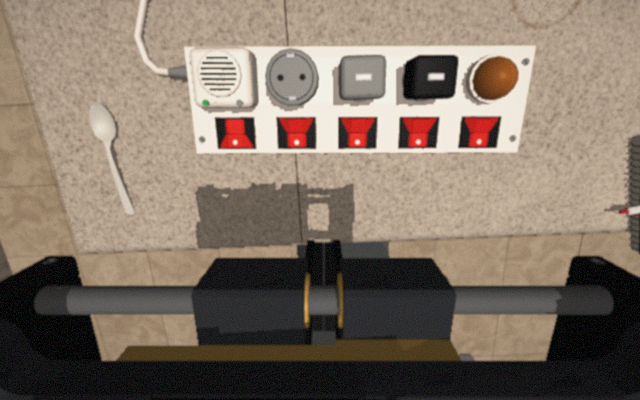

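Switches 2–5 at (297,132) to (480,132) are off, switch 1 at (236,133) is still on, and nothing has moved. I hand it in.

```bash
python3 -c "
from cell import env
print(env.sign_off())"
```

```text
the job is handed in; nothing more can be done
None
```

Switches 5, 4, 3 and 2 were pressed off in one light low pass from right to left, switch 1 (the gas alarm's) was hopped over and left on, the final wrist-camera picture shows nothing moved, and the job is handed in.

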